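# Rack up sawn test bars in a tight row

### The job

Lay the three sawn concrete bars flat and side by side on the white upper shelf of the curing rack, square to the shelf with their far ends up to the blue back rail. Then slide the red bookend up until the row has no gaps and stays lightly pinched between the bookend and the sprung rubber buffer. The bars are brittle and no two are equally thick, so set them down softly, feel for the contact and press gently; leave the other things on the bench alone.

Things in the scene. Friction and masses are not known exactly. Their poses are not given: they have to be found in the camera images.
- rack: Low steel rack fixed to the bench. Origin: on the bench under the shelf; x to the back rail, y along the shelf to the buffer end, z up. White upper shelf (for the bars): top at z = 0.09, x -0.11 to 0.11, y -0.20 to 0.18. At the +y end a solid blue end cheek, 45 mm high above the shelf, y 0.165 to 0.175, behind the buffer. The lower level is not used.
- rail_mid (a point): Blue back rail, 35 mm high above the shelf, 8 mm thick, fixed, along the whole shelf: middle of its inner face at shelf height (rack x = 0.09).
- buffer: Black rubber-faced buffer plate at the +y end of the shelf. Origin: foot of its face at shelf height, at rack (0.01, 0.14) at rest; axes as the rack's. The plate is 42 mm high and spans rack x -0.065 to 0.085. It gives towards the rack's +y on springs of about 2.5 N/mm for 6 mm, then is solid.
- bookend: Red bookend sliding along the rack's y, axes as the rack's. Origin: foot of its flat face at shelf height, rack x = 0.01; rack y = -0.13 fully open (starts up to 20 mm from there), stop at y = 0.07. The face spans rack x -0.065 to 0.085, 44 mm high; a 10 mm high shoe reaches 52 mm behind it (-y). 5 N of friction holds it where left; each loose bar pushed along takes 1 to 4 N more.
- handle (a point): Top of the bookend's black upright tab, 120 mm above the shelf. The tab is 12 mm thick (rack y), 50 mm wide (rack x) and stands free from 44 to 120 mm above the shelf. The bookend's face lies 6 mm to +y of this point.
- bar_a: Hand-sawn bar of foamed concrete, grey, lying flat on the bench: 160 mm long (its x), 50 mm high (z), sawn by hand to a thickness (its y) somewhere between 36 and 46 mm, each bar different and not recorded; 0.18 to 0.35 kg, brittle. Origin: centre of its underside.
- bar_b: Hand-sawn bar of foamed concrete, darker grey, lying flat on the bench: 160 mm long (its x), 50 mm high (z), sawn by hand to a thickness (its y) somewhere between 36 and 46 mm, each bar different and not recorded; 0.18 to 0.35 kg, brittle. Origin: centre of its underside.
- bar_c: Hand-sawn bar of foamed concrete, cream-grey, lying flat on the bench: 160 mm long (its x), 50 mm high (z), sawn by hand to a thickness (its y) somewhere between 36 and 46 mm, each bar different and not recorded; 0.18 to 0.35 kg, brittle. Origin: centre of its underside.
- tin_1: Metal sample tin, 72 mm across, 90 mm high; a bystander. Origin: at its underside.
- tin_2: White jar with red cap, 80 mm across, 110 mm high; a bystander. Origin: at its underside.
- scanner: Grey and black hand scanner lying down, 150 mm long in its y, 50 mm wide, 34 mm high; a bystander. Origin: at its underside.
- brush: Brush lying down, 190 mm long; a bystander. Origin: at its underside.
- spray_bottle: White bottle with blue cap, 64 mm across, 190 mm high; a bystander. Origin: at its underside.
- mug: Blue mug, 80 mm across, 90 mm high, handle to its +y; a bystander. Origin: at its underside.
- wrench: Wrench lying down, 180 mm long; a bystander. Origin: at its underside.

How it is judged:
On the way, in this order (a step that is already met when the one before it is completed fails the run):
1. all three bars lie flat on the upper shelf between bookend and buffer (z of bar_a in the frame of rack between 0.085 and 0.095 m and angle between each of bar_a, bar_b, bar_c's own z axis and vertical below 0.06 rad and y of bar_a in the frame of rack between -0.12 and 0.14 m and x of bar_a in the frame of rack between -0.08 and 0.03 m and z of bar_b in the frame of rack between 0.085 and 0.095 m and y of bar_b in the frame of rack between -0.12 and 0.14 m and x of bar_b in the frame of rack between -0.08 and 0.03 m and z of bar_c in the frame of rack between 0.085 and 0.095 m and y of bar_c in the frame of rack between -0.12 and 0.14 m and x of bar_c in the frame of rack between -0.08 and 0.03 m), for 0.2 s.
2. the row is closed and pinched between bookend and buffer ((contact force between buffer and bar_a above 1.5 N or contact force between buffer and bar_b above 1.5 N or contact force between buffer and bar_c above 1.5 N) and (contact force between bookend and bar_a above 1 N or contact force between bookend and bar_b above 1 N or contact force between bookend and bar_c above 1 N)), for 0.2 s.
At the end, for the whole second after the job is handed in: All three bars lie flat on the upper shelf between bookend and buffer, in any order, within 0.06 rad of square, their far ends within 8 mm of the back rail; the row is pinched: bars press on the buffer with over 1.5 N and on the bookend with over 1 N; everything is at rest (all of step 1 and all of step 2 and x of each of bar_a, bar_b, bar_c in the frame of rack above 0.002 m and angle between the x axis of each of bar_a, bar_b, bar_c and the x axis of rack, either way round below 0.06 rad and linear speed of bookend below 0.005 m/s and linear speed of each of bar_a, bar_b, bar_c below 0.01 m/s); the robot touches nothing.
It fails at once if a bar is squeezed by the bookend or the buffer with more than 40 N (contact force between any of bar_a, bar_b, bar_c and bookend above 40 N or contact force between any of bar_a, bar_b, bar_c and buffer above 40 N).
It fails at once if a bar is dropped or banged onto the rack (over 150 N) (contact force between any of bar_a, bar_b, bar_c and rack above 150 N).
It fails at once if a bystander is moved by more than 30 mm (distance of any of tin_1, tin_2, scanner, brush, spray_bottle, mug, wrench from where it was at the start of the episode above 0.03 m).
It also fails if it takes over 69 s, if anything falls off the work surface, if the arm or the gripper's body presses on something with over 40 N, if the wrist force passes 120 N, or if a joint passes its speed limit or range.

### The arm

A 6-joint arm with a two-finger parallel gripper is mounted at the origin on the work surface. World frame = base frame: x ahead of the robot, y to its left, z up, the work surface at z = 0. Lengths are in m, angles in rad, forces in N, time in s.
With the tool pointing down it reaches from about 0.325 to 0.775 m from the base axis. Payload 5.5 kg.
Tool frame: the origin (TCP) lies on the centre line of the jaws, within the pads' length; the fingertips stand 14 mm ahead of it and the grasp point (between the pads) lies 5 mm behind it; z points along the fingers, y is the line along which they close (so a half turn about z gives the same grasp; the last joint's range is limited). The gripper opens to 85 mm and grips with 20 to 120 N. Pads are 22 mm wide; open, the fingers measure 114 mm over their backs; the gripper's body (76 mm by 85 mm) begins 54 mm behind the grasp point. The pads swing forward as they close: fully open they stand 13 mm farther back than shut.
Start: joints at [-1.253, 0.091, 1.231, -0, 1.82, -0.057], TCP at [0.22, -0.558, 0.245] pointing down, gripper open.
Joint ranges: [-2.87, 2.87], [-0.86, 2.18], [0.17, 2.46], [-1.51, 4.65], [0.06, 2.69], [-2.65, 2.65]. Speed limits (rad/s): [2.57, 2.57, 3.01, 3.14, 3.14, 3.14].

### API

Orientations are given as a 3x3 rotation matrix whose columns are the frame's x, y, z axes.
In Python, from rig import monitor, optics, hand_in gives the robot as it stands.
- The arm moves only by the tool apply_moves, never from a script. Its argument "motion" is a list that holds one entry, the list of rows, each a list of 7 numbers: the shift along the tool's x, y, z in m, then the turn, a rotation vector about the tool's x, y, z in degrees, then the closure, from 0 (fully open) to 1 (shut). In form: [[[dx, dy, dz, wx, wy, wz, claw], ...]]. A call has 1 to 12 rows; each row shifts and turns the commanded pose from where the row before left it, along the tool's axes as they then stand; what a row does not reach is not made up. A row lasts 1/10 s, in which the tool goes at most 50 mm and 8.59 degrees, less where a joint would pass 70% of its speed; a pose out of reach is approached as far as the arm can. A call is refused whole if a number of a shift passes 0.05 or a number of a turn 8.59, either way. A call with a gripper value outside its range is refused whole. The fingers move at their own pace and stop on an object; "force" is the grip in N (left out, the last holds). Time passes only in rows, so rows that do not move let the fingers close. It gives the time, the measured TCP pose, the force, the opening and the grip force at its end, in the units of the state.
- monitor.get_obs(): the state, without advancing time (a new reading comes with each control period).
- optics.capture(name): name is "side" or "top"; returns the picture (420x560x3 uint8, red, green, blue); there is no depth.
- optics.calibration(name): a dict with "camera_matrix" (3x3 intrinsics, pixels), "pose" (4x4, takes a point from camera to world coordinates). Camera axes: x right, y up, looking along -z (the intrinsics and any distortion apply to the point x, -y, -z); pixel columns grow to the right and rows downward; lengths in m; the calibration is good to about 2 mm. A picture is of the moment at which its call begins. calibration takes no time and is no camera call.
- hand_in(): hands the job in; it is judged then, once.
The state is a dict: "t": time; "q": joint angles; "qd": joint speeds; "joint_torque": joint torques, N m; "eef_pos": TCP position; "tcp_rot": TCP orientation; "contact_force": force on the tool from outside, world axes, zero at the start; "moment": the same for the moment, N m; "grip_width": finger opening in m; "gripper_force": force on a finger pad.
Only numpy, scipy, OpenCV 4.12 (cv2) and the standard library are available. Lean on these libraries where they do the work, as an engineer would, in place of code of your own. Each camera call takes 0.05 s, during which the arm holds its last target. There are 200 camera calls.

## Working session

There is one attempt and no reset: what is moved stays moved. The work goes in short steps, Python scripts to look and compute and a tool call to move; the robot and the scene stay as the last step left them, time stands still between calls to the robot, and variables do not carry over. Pictures are saved under pics/ and viewed, at most 10 in all, crops included, and the job is handed in when it is done.

Besides the shell and the picture viewer there is one more tool, called after "Call:" by a JSON object that holds its "api" and its "payload", one argument or row to a line. apply_moves: Moves the arm, as the interface text tells. Its arguments: {"type":"object","properties":{"motion":{"type":"array"},"force":{"type":"number"}},"required":["motion"]}

```bash
ls; mkdir -p pics; python3 - <<'E'
from rig import monitor, optics
import cv2,numpy as np
o=monitor.get_obs(); print(o)
for n in ("side","top"):
    im=optics.capture(n); cv2.imwrite(f"pics/{n}0.png",im[:,:,::-1]); c=optics.calibration(n); print(n,c)
E
```

```text
pics
{'t': 0.0, 'q': array([-1.25267610e+00,  9.18876890e-02,  1.23192142e+00, -8.95141896e-06,
        1.81976462e+00, -5.67101247e-02]), 'qd': array([-0.00172059, -0.00058203,  0.00047355,  0.0001888 , -0.0005175 ,
        0.00116097]), 'joint_torque': array([ 1.98526381e-03, -4.58728695e+01, -4.18023849e+01,  2.04151279e-04,
        1.15201331e-02,  3.57029691e-06]), 'eef_pos': array([ 0.21957997, -0.55810623,  0.2441135 ]), 'tcp_rot': array([[ 9.30570584e-01,  3.66111998e-01, -6.27883434e-04],
       [ 3.66112521e-01, -9.30568692e-01,  1.87895928e-03],
       [ 1.03620868e-04, -1.97838022e-03, -9.99998038e-01]]), 'contact_force': array([0.28103849, 0.08165097, 0.22115756]), 'moment': array([-0.00225297,  0.04725574,  0.00228378]), 'gripper_force': 0.0, 'grip_width': 0.08525180076908179}
side {'camera_matrix': array([[540.32121931,   0.        , 283.28680266],
       [  0.        , 540.32121931, 206.4924242 ],
       [  0.        ,   0.        ,   1.        ]]), 'pose': array([[ 0.8834978 ,  0.3009345 , -0.35898477,  0.00483815],
       [-0.46843141,  0.56445284, -0.67968008, -1.10132292],
       [-0.00190921,  0.7686556 ,  0.63966001,  1.12922614],
       [ 0.        ,  0.        ,  0.        ,  1.        ]])}
top {'camera_matrix': array([[392.48341749,   0.        , 275.52314077],
       [  0.        , 392.48341749, 205.70815565],
       [  0.        ,   0.        ,   1.        ]]), 'pose': array([[-0.02470466,  0.99156269, -0.12725216,  0.40318722],
       [-0.99955266, -0.02235383,  0.01986907, -0.03510022],
       [ 0.01685686,  0.12768609,  0.99167137,  1.28315695],
       [ 0.        ,  0.        ,  0.        ,  1.        ]])}
```

View pics/top0.png

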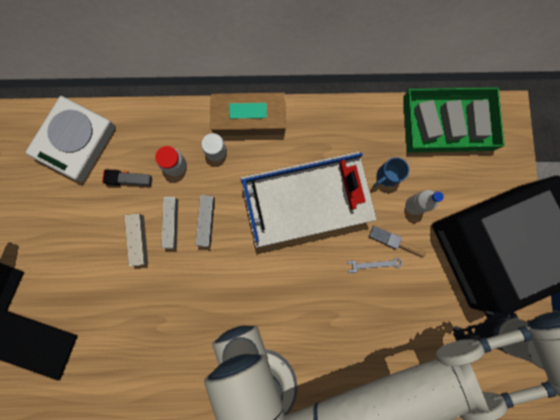

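View pics/side0.png

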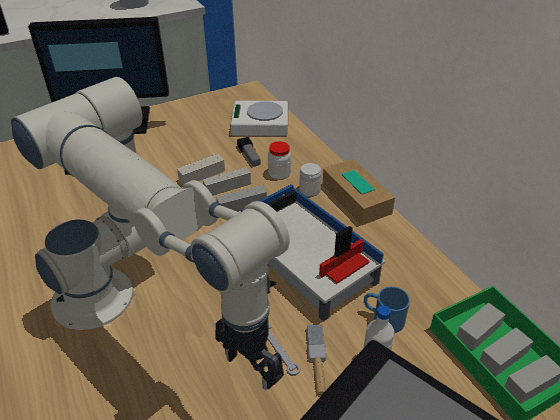

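The top view shows the bars at px (135,240), (169,223) and (205,221), all roughly along world x. The rack is at about (305,200), with the blue rail along its upper edge, the buffer at left (255,205) and the red bookend at right (352,185). The side view agrees: the gripper is clear and the tins stand beyond the bars.

```bash
cat > h.py <<'E'
import numpy as np,cv2
from rig import monitor, optics
def ray(n,uv,z):
    c=optics.calibration(n);K=c["camera_matrix"];P=c["pose"]
    uv=np.atleast_2d(uv).astype(float)
    d=np.c_[(uv[:,0]-K[0,2])/K[0,0],-(uv[:,1]-K[1,2])/K[1,1],-np.ones(len(uv))]@P[:3,:3].T
    return P[:3,3]+d*((z-P[2,3])/d[:,2])[:,None]
def proj(n,X):
    c=optics.calibration(n);K=c["camera_matrix"];P=c["pose"]
    p=(np.atleast_2d(X)-P[:3,3])@P[:3,:3]
    return np.c_[K[0,0]*p[:,0]/-p[:,2]+K[0,2],-K[1,1]*p[:,1]/-p[:,2]+K[1,2]]
def big(m):
    k,l,s,_=cv2.connectedComponentsWithStats(m.astype(np.uint8)); return [(l==i) for i in range(1,k) if s[i,4]>25]
E
python3 - <<'E'
from h import *
im=cv2.imread("pics/top0.png"); hsv=cv2.cvtColor(im,cv2.COLOR_BGR2HSV)
H,S,V=[hsv[...,i].astype(int) for i in range(3)]
win=np.zeros(S.shape,bool);win[185:280,115:225]=1
grey=(S<65)&(V>90)&win
for m in big(grey):
    u=np.argwhere(m)[:,::-1]; v=V[m]; print(u.mean(0),len(u),np.percentile(v,[5,25,50,75,95]))
    w=ray("top",u,0.05)[:,:2]
    r=cv2.minAreaRect((w*1000).astype(np.float32)); print(r)
# blue rail & red
red=((H<8)|(H>172))&(S>150)&(V>60);red[:, :230]=0
for m in big(red):
    u=np.argwhere(m)[:,::-1]; print("red",u.mean(0),len(u),u.min(0),u.max(0))
a=cv2.resize(im[145:285,110:240],None,fx=4,fy=4,interpolation=cv2.INTER_CUBIC)
b=cv2.resize(im[145:255,235:385],None,fx=4.5,fy=4.5,interpolation=cv2.INTER_CUBIC)
cv2.imwrite("pics/ba.png",a);cv2.imwrite("pics/rk.png",b)
E
```

```text
[203.93474962 220.45675266] 659 [130. 142. 144. 145. 149.]
((520.34033203125, 166.44049072265625), (41.67298889160156, 161.0569610595703), 83.87104797363281)
[168.20285261 222.19175911] 631 [104. 157. 162. 164. 168.]
((516.5928344726562, 277.98828125), (38.31679153442383, 160.4359130859375), 88.6841049194336)
[134.14066496 239.68286445] 782 [118.05 169.   173.   175.   177.  ]
((465.2132263183594, 383.126220703125), (160.53709411621094, 46.89192581176758), 6.195094585418701)
red [353.38154613 184.9201995 ] 401 [341 160] [364 208]
```

View pics/rk.png

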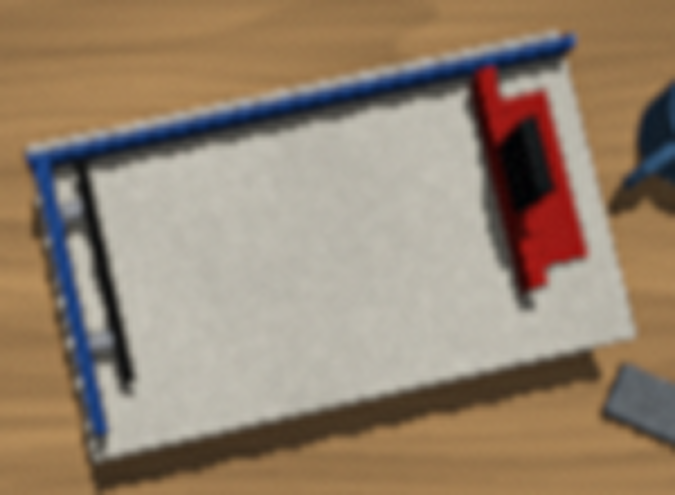

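View pics/ba.png

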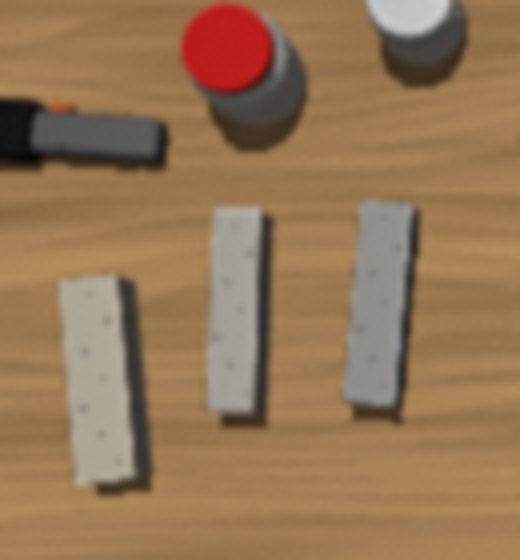

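Crop of the rack: shelf front corners at about full-image px (256.6,247.2) and (376.1,220.1). The rail is a clean blue line, the buffer face is black, and the red bookend has a black tab. Crop of the bars: only their tops are bright, so the masks give the top faces, with lengths of 160–161 mm as expected.

```bash
python3 - <<'E'
from h import *
im=cv2.imread("pics/top0.png"); hsv=cv2.cvtColor(im,cv2.COLOR_BGR2HSV)
H,S,V=[hsv[...,i].astype(int) for i in range(3)]
blue=(H>100)&(H<130)&(S>120)&(V>60); blue[:,375:]=0; blue[:,:235]=0
u=np.argwhere(blue)[:,::-1]
r=u[(u[:,0]>262)&(u[:,0]<355)&(u[:,1]<182)]
w=ray("top",r,0.125)[:,:2]
vx,vy,x0,y0=cv2.fitLine(w.astype(np.float32),cv2.DIST_HUBER,0,.01,.01).ravel()
if vy<0: vx,vy=-vx,-vy
print("rail dir",vx,vy,x0,y0,"ang",np.degrees(np.arctan2(-vx,vy)))
Y=np.array([vx,vy]);X=np.array([vy,-vx])
print("rail spread in X mm",np.percentile((w-[x0,y0])@X*1000,[2,50,98]))
c=ray("top",[[256.6,247.2],[376.1,220.1]],0.09)[:,:2]
print("front corners",c,np.linalg.norm(c[0]-c[1]))
# origin from rail (x=.094) and front edge, y from corners(-.2,.18)
print("rail-front dist", (np.array([x0,y0])-c)@X, "expected .204")
mid=c.mean(0); O=mid+X*.11+Y*.01
Orail=O+X*(((np.array([x0,y0])-O)@X)-.094); print("O",O,Orail)
# end cheek centre y=.17 z=.135
k=u[(u[:,0]<256)&(u[:,1]>190)&(u[:,1]<235)]; wk=ray("top",k,0.135)[:,:2]; print("cheek y",np.percentile((wk-Orail)@Y,[5,50,95]))
hm=ray("top",[[352,181]],.21)
red=((H<8)|(H>172))&(S>150)&(V>60);red[:, :330]=0
u=np.argwhere(red)[:,::-1]
wr=(ray("top",u,.134)[:,:2]-Orail); a=np.c_[wr@X,wr@Y]; print("red y max by x",[ (round(x,3),round(a[abs(a[:,0]-x)<.008][:,1].max(),4)) for x in (-.05,-.03,0,.03,.06,.075)])
blk=(V<45);blk[:,:345]=0;blk[:,362:]=0;blk[:168]=0;blk[195:]=0
u=np.argwhere(blk)[:,::-1];wb=(ray("top",u,.21)[:,:2]-Orail);print("tab x,y",np.percentile(wb@X,[3,50,97]),np.percentile(wb@Y,[3,50,97]))
blk=(V<45);blk[:,:250]=0;blk[:,266:]=0;blk[:184]=0;blk[230:]=0
u=np.argwhere(blk)[:,::-1];wb=(ray("top",u,.132)[:,:2]-Orail);print("buf y",np.percentile(wb@Y,[3,50,97]))
np.savez("rack.npz",O=Orail,X=X,Y=Y)
print(np.degrees(np.arctan2(X[1],X[0])))
E
```

```text
rail dir -0.19753043 0.98029673 0.67079806 -0.15971488 ang 11.392583
rail spread in X mm [-3.25885873  0.00724581  3.1599206 ]
front corners [[ 0.43120086  0.0012957 ]
 [ 0.50489331 -0.3660846 ]] 0.37469836326637085
rail-front dist [0.20307186 0.20340019] expected .204
O [ 0.57390442 -0.15086313] [ 0.57315551 -0.15101404]
cheek y [0.16781521 0.17137656 0.17481976]
red y max by x [(-0.05, np.float64(-0.1232)), (-0.03, np.float64(-0.1239)), (0, np.float64(-0.1466)), (0.03, np.float64(-0.13)), (0.06, np.float64(-0.1228)), (0.075, np.float64(-0.1228))]
tab x,y [-0.01703336  0.0061091   0.02999942] [-0.13350107 -0.11989151 -0.1067542 ]
buf y [0.14459161 0.1470243  0.14965043]
11.392583
```

```bash
cat >> h.py <<'E'
R=np.load("rack.npz") if __import__("os").path.exists("rack.npz") else None
def r2w(x,y): return R["O"]+x*R["X"]+y*R["Y"]
def w2r(p): d=np.asarray(p)[:2]-R["O"]; return np.array([d@R["X"],d@R["Y"]])
def plan(wps,claw,step=.04,turn=8):
    """wps: (x,y,z,yaw deg) straight legs; prints rounded tool-frame rows"""
    o=monitor.get_obs(); p=o["eef_pos"].copy(); r=o["tcp_rot"]; yaw=np.degrees(np.arctan2(r[1,0],r[0,0])); out=[]
    for w in wps:
        t=np.array(w[:3]); n=max(1,int(np.ceil(max(np.linalg.norm(t-p)/step,abs(w[3]-yaw)/turn))))
        for i in range(n):
            d=(t-p)/(n-i); a=np.radians(yaw); x=np.array([np.cos(a),np.sin(a)]); y=np.array([np.sin(a),-np.cos(a)])
            s=[round(float(d[:2]@x),3),round(float(d[:2]@y),3),round(float(-d[2]),3)]; tz=round((yaw-w[3])/(n-i),1)
            out.append([*s,0,0,tz,claw]); p=p+np.r_[s[0]*x+s[1]*y,-s[2]]; yaw-=tz
    for k in range(0,len(out),12): print(str(out[k:k+12]).replace(" ",""))
    print("end",p.round(4),round(yaw,2))
E
python3 - <<'E'
from h import *
plan([(.40,-.12,.23,8),(.520,.166,.15,-6.1),(.520,.166,.025,-6.1)],0)
E
```

```text
[[0.027,-0.028,0.001,0,0,np.float64(1.1),0],[0.027,-0.029,0.001,0,0,np.float64(1.1),0],[0.026,-0.03,0.001,0,0,np.float64(1.1),0],[0.026,-0.03,0.001,0,0,np.float64(1.1),0],[0.025,-0.03,0.001,0,0,np.float64(1.1),0],[0.025,-0.031,0.001,0,0,np.float64(1.1),0],[0.024,-0.032,0.001,0,0,np.float64(1.1),0],[0.023,-0.032,0.001,0,0,np.float64(1.2),0],[0.023,-0.032,0.002,0,0,np.float64(1.1),0],[0.022,-0.033,0.001,0,0,np.float64(1.2),0],[0.021,-0.033,0.002,0,0,np.float64(1.1),0],[0.02,-0.034,0.001,0,0,np.float64(1.2),0]]
[[0.018,-0.03,0.009,0,0,np.float64(1.6),0],[0.017,-0.03,0.009,0,0,np.float64(1.6),0],[0.016,-0.03,0.009,0,0,np.float64(1.6),0],[0.015,-0.031,0.009,0,0,np.float64(1.5),0],[0.014,-0.031,0.009,0,0,np.float64(1.6),0],[0.013,-0.032,0.009,0,0,np.float64(1.5),0],[0.013,-0.032,0.009,0,0,np.float64(1.6),0],[0.012,-0.033,0.009,0,0,np.float64(1.5),0],[0.01,-0.032,0.008,0,0,np.float64(1.6),0],[0.0,-0.0,0.031,0,0,np.float64(-0.0),0],[0.0,-0.0,0.031,0,0,np.float64(-0.0),0],[0.0,-0.0,0.032,0,0,np.float64(-0.0),0]]
[[0.0,-0.0,0.031,0,0,np.float64(-0.0),0]]
end [0.5195 0.1656 0.0252] -6.13
```

Call:
{"api": "apply_moves", "payload": {
  "motion": [
    [[0.027, -0.028, 0.001, 0, 0, 1.1, 0], [0.027, -0.029, 0.001, 0, 0, 1.1, 0], [0.026, -0.03, 0.001, 0, 0, 1.1, 0], [0.026, -0.03, 0.001, 0, 0, 1.1, 0], [0.025, -0.03, 0.001, 0, 0, 1.1, 0], [0.025, -0.031, 0.001, 0, 0, 1.1, 0], [0.024, -0.032, 0.001, 0, 0, 1.1, 0], [0.023, -0.032, 0.001, 0, 0, 1.2, 0], [0.023, -0.032, 0.002, 0, 0, 1.1, 0], [0.022, -0.033, 0.001, 0, 0, 1.2, 0], [0.021, -0.033, 0.002, 0, 0, 1.1, 0], [0.02, -0.034, 0.001, 0, 0, 1.2, 0]]
  ],
  "force": 25
}}

```text
t: 1.3
eef_pos: [0.3997, -0.1185, 0.2308]
tcp_rot: [[0.99, 0.138, -0.0], [0.138, -0.99, 0.0], [-0.0, -0.0, -1.0]]
contact_force: [0.9, -0.3, 0.1]
grip_width: 0.0857
gripper_force: 0.0
```

Call:
{"api": "apply_moves", "payload": {
  "motion": [
    [[0.018, -0.03, 0.009, 0, 0, 1.6, 0], [0.017, -0.03, 0.009, 0, 0, 1.6, 0], [0.016, -0.03, 0.009, 0, 0, 1.6, 0], [0.015, -0.031, 0.009, 0, 0, 1.5, 0], [0.014, -0.031, 0.009, 0, 0, 1.6, 0], [0.013, -0.032, 0.009, 0, 0, 1.5, 0], [0.013, -0.032, 0.009, 0, 0, 1.6, 0], [0.012, -0.033, 0.009, 0, 0, 1.5, 0], [0.01, -0.032, 0.008, 0, 0, 1.6, 0], [0, 0, 0.02, 0, 0, 0, 0], [0, 0, 0, 0, 0, 0, 0]]
  ]
}}

```text
t: 2.4
eef_pos: [0.5179, 0.1658, 0.1274]
tcp_rot: [[0.994, -0.105, -0.007], [-0.105, -0.994, -0.002], [-0.006, 0.002, -1.0]]
contact_force: [-0.1, -0.5, -0.3]
grip_width: 0.0853
gripper_force: 0.0
```

```bash
sed -i 's/tz=round((yaw/tz=round(float(yaw/' h.py; python3 - <<'E'
from h import *
cv2.imwrite("pics/s1.png",optics.capture("side")[100:280,150:400,::-1].repeat(3,0).repeat(3,1))
plan([(.520,.166,.025,-6.1)],0)
E
```

```text
[[0.001,-0.0,0.035,0,0,0.0,0],[0.0,-0.0,0.035,0,0,0.0,0],[0.001,-0.001,0.034,0,0,0.0,0]]
end [0.5205 0.1661 0.0252] -6.08
```

View pics/s1.png

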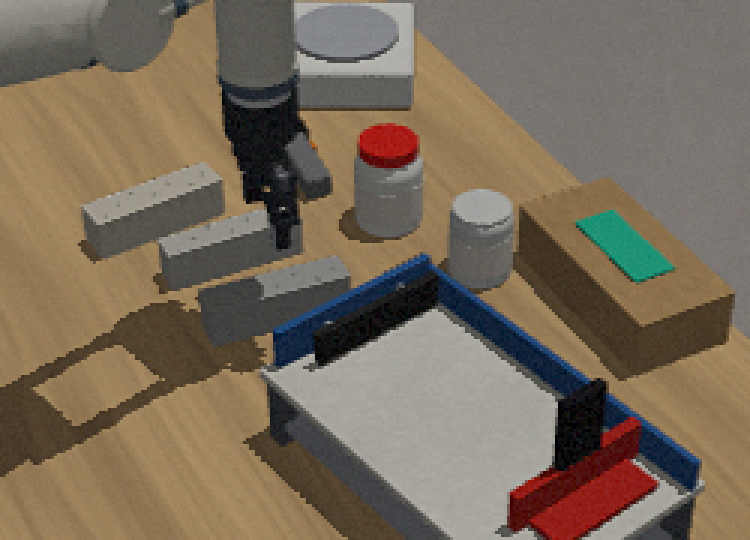

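The side crop (3x) shows the open gripper hovering over the darker front bar (crop px about (285,250)), with the rack clear of it. I'll descend and grip.

Call:
{"api": "apply_moves", "payload": {
  "motion": [
    [[0.001, 0, 0.035, 0, 0, 0, 0], [0, 0, 0.035, 0, 0, 0, 0], [0.001, 0, 0.032, 0, 0, 0, 0], [0, 0, 0, 0, 0, 0, 0.3], [0, 0, 0, 0, 0, 0, 0.5], [0, 0, 0, 0, 0, 0, 0.8], [0, 0, 0, 0, 0, 0, 1], [0, 0, 0, 0, 0, 0, 1]]
  ],
  "force": 25
}}

```text
t: 3.25
eef_pos: [0.5233, 0.1653, 0.0326]
tcp_rot: [[0.994, -0.107, 0.005], [-0.107, -0.994, 0.001], [0.005, -0.001, -1.0]]
contact_force: [-1.2, -1.4, 7.8]
grip_width: 0.0404
gripper_force: 28.3
```

Call:
{"api": "apply_moves", "payload": {
  "motion": [
    [[0, 0, 0, 0, 0, 0, 1], [0, 0, 0, 0, 0, 0, 1]]
  ]
}}

```text
t: 3.45
eef_pos: [0.5233, 0.1653, 0.0326]
tcp_rot: [[0.994, -0.107, 0.005], [-0.107, -0.994, 0.001], [0.005, -0.001, -1.0]]
contact_force: [-0.6, -2.4, 7.3]
grip_width: 0.0409
gripper_force: 28.3
```

```bash
python3 - <<'E'
from h import *
a=r2w(0.003,.093); print(a)
plan([(.5233,.1653,.06,-6.1),(.5233,.1653,.20,-6.1),(a[0],a[1],.20,11.4),(a[0],a[1],.135,11.4)],1)
E
```

```text
[ 0.55772607 -0.05925385]
[[-0.0,-0.0,-0.027,0,0,-0.0,1],[-0.0,-0.0,-0.035,0,0,-0.0,1],[-0.0,-0.0,-0.035,0,0,-0.0,1],[-0.0,-0.0,-0.035,0,0,-0.0,1],[-0.0,-0.0,-0.035,0,0,-0.0,1],[0.01,0.037,-0.0,0,0,-2.9,1],[0.008,0.037,-0.0,0,0,-2.9,1],[0.006,0.037,-0.0,0,0,-2.9,1],[0.004,0.038,-0.0,0,0,-2.9,1],[0.002,0.038,-0.0,0,0,-3.0,1],[-0.0,0.037,-0.0,0,0,-2.9,1],[-0.0,0.0,0.032,0,0,-0.0,1]]
[[-0.0,0.0,0.033,0,0,-0.0,1]]
end [ 0.5578 -0.059   0.1346] 11.37
```

Call:
{"api": "apply_moves", "payload": {
  "motion": [
    [[0, 0, -0.027, 0, 0, 0, 1], [0, 0, -0.035, 0, 0, 0, 1], [0, 0, -0.035, 0, 0, 0, 1], [0, 0, -0.035, 0, 0, 0, 1], [0, 0, -0.04, 0, 0, 0, 1], [0.01, 0.037, 0, 0, 0, -2.9, 1], [0.008, 0.037, 0, 0, 0, -2.9, 1], [0.006, 0.037, 0, 0, 0, -2.9, 1], [0.004, 0.038, 0, 0, 0, -2.9, 1], [0.002, 0.038, 0, 0, 0, -3, 1], [0, 0.037, 0, 0, 0, -2.9, 1], [0, 0, 0, 0, 0, 0, 1]]
  ]
}}

```text
t: 4.65
eef_pos: [0.5561, -0.0634, 0.2014]
tcp_rot: [[0.981, 0.193, -0.0], [0.193, -0.981, -0.002], [-0.0, 0.002, -1.0]]
contact_force: [-0.3, 0.8, -3.0]
grip_width: 0.041
gripper_force: 27.3
```

```bash
python3 - <<'E'
from h import *
o=monitor.get_obs();print(o["eef_pos"],w2r(o["eef_pos"]),o["contact_force"],o["grip_width"],o["tcp_rot"])
im=optics.capture("top")[:,:,::-1]; im2=optics.capture("side")[:,:,::-1]
cv2.imwrite("pics/c1.png",np.hstack([im[130:270,200:400],im2[120:330,190:400][:140]]).repeat(2,0).repeat(2,1))
E
```

```text
[ 0.55607263 -0.06338442  0.20138685] [0.00056323 0.08927741] [-0.31030749  0.78682373 -3.02943876] 0.040995503955666576 [[ 9.81132180e-01  1.93338162e-01 -7.14294413e-06]
 [ 1.93337759e-01 -9.81130210e-01 -2.00554045e-03]
 [-3.94755664e-04  1.96631928e-03 -9.99997989e-01]]
```

View pics/c1.png

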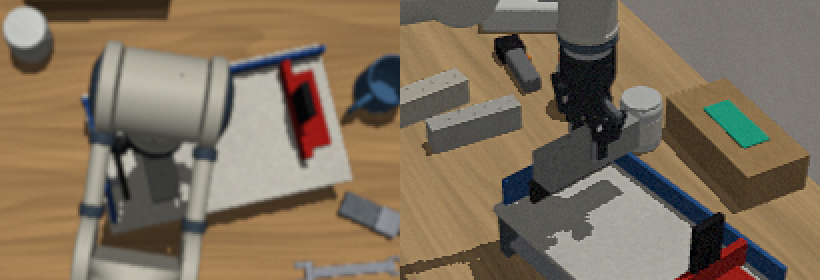

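The side crop shows the bar held level over the buffer end of the shelf, near (600,150) in the crop. The arm hides it in the top view. The hold is sound, so I'll lower it.

Call:
{"api": "apply_moves", "payload": {
  "motion": [
    [[0.002, -0.004, 0.03, 0, 0, 0, 1], [0, 0, 0.03, 0, 0, 0, 1], [0, 0, 0.01, 0, 0, 0, 1], [0, 0, 0, 0, 0, 0, 1], [0, 0, 0, 0, 0, 0, 1]]
  ]
}}

```text
t: 5.25
eef_pos: [0.5577, -0.0542, 0.1328]
tcp_rot: [[0.98, 0.198, 0.002], [0.198, -0.98, -0.0], [0.002, 0.0, -1.0]]
contact_force: [0.1, -0.3, -2.9]
grip_width: 0.0403
gripper_force: 27.2
```

Call:
{"api": "apply_moves", "payload": {
  "motion": [
    [[0, 0.004, 0.004, 0, 0, 0, 1], [0, 0, 0.003, 0, 0, 0, 1], [0, 0, 0.001, 0, 0, 0, 1], [0, 0, 0.001, 0, 0, 0, 1], [0, 0, 0, 0, 0, 0, 1]]
  ]
}}

```text
t: 5.75
eef_pos: [0.5582, -0.0589, 0.1228]
tcp_rot: [[0.98, 0.197, 0.001], [0.197, -0.98, -0.0], [0.001, 0.0, -1.0]]
contact_force: [-0.6, -0.6, -1.6]
grip_width: 0.041
gripper_force: 27.5
```

Call:
{"api": "apply_moves", "payload": {
  "motion": [
    [[0.002, 0, 0, 0, 0, 0, 1], [0.002, 0, 0, 0, 0, 0, 1], [0.002, 0, 0, 0, 0, 0, 1], [0.001, 0, 0, 0, 0, 0, 1], [0, 0, 0, 0, 0, 0, 1]]
  ]
}}

```text
t: 6.25
eef_pos: [0.5652, -0.0573, 0.1227]
tcp_rot: [[0.98, 0.197, 0.001], [0.197, -0.98, -0.0], [0.001, 0.0, -1.0]]
contact_force: [-2.0, -0.1, 1.8]
grip_width: 0.0407
gripper_force: 27.8
```

Call:
{"api": "apply_moves", "payload": {
  "motion": [
    [[0.001, 0, 0, 0, 0, 0, 1], [0.001, 0, 0, 0, 0, 0, 1], [0, 0, 0, 0, 0, 0, 1]]
  ]
}}

```text
t: 6.55
eef_pos: [0.567, -0.057, 0.1227]
tcp_rot: [[0.98, 0.197, 0.0], [0.197, -0.98, -0.0], [0.0, 0.0, -1.0]]
contact_force: [-2.4, -1.0, 2.9]
grip_width: 0.0408
gripper_force: 28.1
```

Call:
{"api": "apply_moves", "payload": {
  "motion": [
    [[0.001, 0, 0, 0, 0, 0, 1], [0.001, 0, 0, 0, 0, 0, 1], [0, 0, 0, 0, 0, 0, 1]]
  ]
}}

```text
t: 6.85
eef_pos: [0.5684, -0.0567, 0.1227]
tcp_rot: [[0.98, 0.197, -0.001], [0.197, -0.98, -0.0], [-0.001, 0.0, -1.0]]
contact_force: [-6.4, -1.3, 6.0]
grip_width: 0.0407
gripper_force: 28.3
```

Call:
{"api": "apply_moves", "payload": {
  "motion": [
    [[-0.001, 0, 0, 0, 0, 0, 0.6], [0, 0, 0, 0, 0, 0, 0.35], [0, 0, 0, 0, 0, 0, 0.35], [0, 0, -0.004, 0, 0, 0, 0.35], [0, 0, -0.02, 0, 0, 0, 0.35], [0, 0, -0.04, 0, 0, 0, 0.35], [0, 0, 0, 0, 0, 0, 0.3]]
  ]
}}

```text
t: 7.55
eef_pos: [0.5699, -0.057, 0.1929]
tcp_rot: [[0.98, 0.197, 0.01], [0.197, -0.98, -0.001], [0.009, 0.003, -1.0]]
contact_force: [1.2, 1.0, 0.8]
grip_width: 0.0599
gripper_force: 0.0
```

```bash
python3 - <<'E'
from h import *
print(w2r(monitor.get_obs()["eef_pos"]))
plan([(.5166,.278,.15,-1.3)],0);plan([(.5166,.278,.15,-1.3),(.5166,.278,.033,-1.3)],0)
E
```

```text
[0.0154025  0.09276793]
[[0.002,-0.038,0.005,0,0,1.4,0],[0.001,-0.038,0.005,0,0,1.4,0],[-0.0,-0.038,0.005,0,0,1.4,0],[-0.001,-0.038,0.005,0,0,1.4,0],[-0.002,-0.037,0.005,0,0,1.4,0],[-0.003,-0.037,0.004,0,0,1.4,0],[-0.004,-0.037,0.005,0,0,1.4,0],[-0.006,-0.037,0.004,0,0,1.4,0],[-0.006,-0.038,0.005,0,0,1.5,0]]
end [0.5168 0.2782 0.1499] -1.32
[[0.002,-0.038,0.005,0,0,1.4,0],[0.001,-0.038,0.005,0,0,1.4,0],[-0.0,-0.038,0.005,0,0,1.4,0],[-0.001,-0.038,0.005,0,0,1.4,0],[-0.002,-0.037,0.005,0,0,1.4,0],[-0.003,-0.037,0.004,0,0,1.4,0],[-0.004,-0.037,0.005,0,0,1.4,0],[-0.006,-0.037,0.004,0,0,1.4,0],[-0.006,-0.038,0.005,0,0,1.5,0],[-0.0,0.0,0.039,0,0,-0.0,0],[-0.0,0.0,0.039,0,0,-0.0,0],[-0.0,0.0,0.039,0,0,-0.0,0]]
end [0.5168 0.2782 0.0329] -1.32
```

Call:
{"api": "apply_moves", "payload": {
  "motion": [
    [[0.002, -0.038, 0.005, 0, 0, 1.4, 0.3], [0.001, -0.038, 0.005, 0, 0, 1.4, 0], [0, -0.038, 0.005, 0, 0, 1.4, 0], [-0.001, -0.038, 0.005, 0, 0, 1.4, 0], [-0.002, -0.037, 0.005, 0, 0, 1.4, 0], [-0.003, -0.037, 0.004, 0, 0, 1.4, 0], [-0.004, -0.037, 0.005, 0, 0, 1.4, 0], [-0.006, -0.037, 0.004, 0, 0, 1.4, 0], [-0.006, -0.038, 0.005, 0, 0, 1.5, 0], [0, 0, 0.03, 0, 0, 0, 0], [0, 0, 0, 0, 0, 0, 0], [0, 0, 0, 0, 0, 0, 0]]
  ]
}}

```text
t: 8.75
eef_pos: [0.5143, 0.278, 0.1127]
tcp_rot: [[1.0, -0.023, -0.002], [-0.023, -1.0, -0.001], [-0.002, 0.001, -1.0]]
contact_force: [-0.0, -0.8, 0.3]
grip_width: 0.0855
gripper_force: 0.0
```

```bash
python3 - <<'E'
from h import *
im=optics.capture("top"); cv2.imwrite("pics/top2.png",im[:,:,::-1])
hsv=cv2.cvtColor(im,cv2.COLOR_RGB2HSV);print("shelf bar check")
S,V=hsv[...,1].astype(int),hsv[...,2].astype(int)
cv2.imwrite("pics/k.png",im[150:260,235:385,::-1].repeat(4,0).repeat(4,1))
plan([(.5166,.278,.033,-1.3)],0)
E
```

```text
shelf bar check
[[0.001,-0.0,0.027,0,0,-0.0,0],[0.0,-0.0,0.027,0,0,-0.0,0],[0.001,-0.0,0.027,0,0,-0.1,0]]
end [0.517  0.2779 0.033 ] -1.26
```

View pics/k.png

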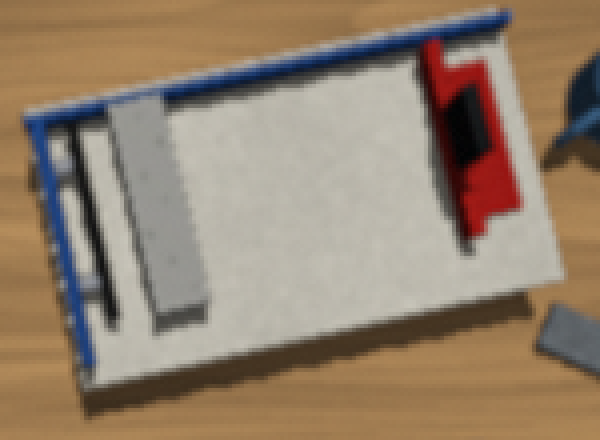

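The crop shows bar 1 lying flat, up to the rail at crop (135,100), parallel to the buffer with a gap. Next is bar 2.

Call:
{"api": "apply_moves", "payload": {
  "motion": [
    [[0.001, 0, 0.027, 0, 0, 0, 0], [0, 0, 0.027, 0, 0, 0, 0], [0.001, 0, 0.025, 0, 0, 0, 0], [0, 0, 0, 0, 0, 0, 0.3], [0, 0, 0, 0, 0, 0, 0.5], [0, 0, 0, 0, 0, 0, 0.8], [0, 0, 0, 0, 0, 0, 1], [0, 0, 0, 0, 0, 0, 1]]
  ]
}}

```text
t: 9.6
eef_pos: [0.5182, 0.2787, 0.0372]
tcp_rot: [[1.0, -0.023, 0.004], [-0.023, -1.0, 0.001], [0.004, -0.001, -1.0]]
contact_force: [1.0, -0.2, 6.3]
grip_width: 0.0362
gripper_force: 26.8
```

```bash
python3 - <<'E'
from h import *
a=r2w(0.003,.021); o=monitor.get_obs(); p=o["eef_pos"]; print(a,p)
plan([(p[0],p[1],.20,-1.3),(a[0],a[1],.20,11.4)],1)
E
```

```text
[ 0.57194826 -0.12983522] [0.51821197 0.27871575 0.03720569]
[[0.0,0.0,-0.033,0,0,-0.0,1],[0.0,0.0,-0.032,0,0,-0.0,1],[0.0,0.0,-0.033,0,0,-0.0,1],[0.0,0.0,-0.032,0,0,-0.0,1],[0.0,0.0,-0.033,0,0,-0.0,1],[0.006,0.037,0.0,0,0,-1.2,1],[0.005,0.037,0.0,0,0,-1.2,1],[0.004,0.037,0.0,0,0,-1.1,1],[0.003,0.037,0.0,0,0,-1.2,1],[0.003,0.037,0.0,0,0,-1.1,1],[0.002,0.038,0.0,0,0,-1.2,1],[0.001,0.038,0.0,0,0,-1.1,1]]
[[0.001,0.037,0.0,0,0,-1.2,1],[-0.0,0.038,0.0,0,0,-1.1,1],[-0.001,0.037,0.0,0,0,-1.2,1],[-0.002,0.038,0.0,0,0,-1.1,1]]
end [ 0.5724 -0.1301  0.2002] 11.36
```

Call:
{"api": "apply_moves", "payload": {
  "motion": [
    [[0, 0, -0.033, 0, 0, 0, 1], [0, 0, -0.033, 0, 0, 0, 1], [0, 0, -0.033, 0, 0, 0, 1], [0, 0, -0.034, 0, 0, 0, 1], [0, 0, -0.035, 0, 0, 0, 1], [0.006, 0.037, 0, 0, 0, -1.2, 1], [0.005, 0.037, 0, 0, 0, -1.2, 1], [0.004, 0.037, 0, 0, 0, -1.1, 1], [0.003, 0.037, 0, 0, 0, -1.2, 1], [0.003, 0.037, 0, 0, 0, -1.1, 1], [0.002, 0.038, 0, 0, 0, -1.2, 1], [0.001, 0.038, 0, 0, 0, -1.1, 1]]
  ]
}}

```text
t: 10.8
eef_pos: [0.5507, 0.0169, 0.2027]
tcp_rot: [[0.993, 0.119, 0.001], [0.119, -0.993, 0.0], [0.001, -0.0, -1.0]]
contact_force: [0.5, -0.2, -2.3]
grip_width: 0.0365
gripper_force: 26.0
```

Call:
{"api": "apply_moves", "payload": {
  "motion": [
    [[0.001, 0.037, 0, 0, 0, -1.2, 1], [0, 0.038, 0, 0, 0, -1.1, 1], [-0.001, 0.037, 0, 0, 0, -1.2, 1], [-0.002, 0.038, 0, 0, 0, -1.1, 1], [0, 0, 0, 0, 0, 0, 1], [0, 0, 0, 0, 0, 0, 1]]
  ]
}}

```text
t: 11.4
eef_pos: [0.5709, -0.131, 0.2022]
tcp_rot: [[0.981, 0.195, -0.0], [0.195, -0.981, 0.001], [-0.0, -0.001, -1.0]]
contact_force: [0.2, 0.5, -2.4]
grip_width: 0.0363
gripper_force: 26.2
```

```bash
python3 - <<'E'
from h import *
o=monitor.get_obs();print(w2r(o["eef_pos"]))
a=r2w(0.003,.021);plan([(a[0],a[1],.137,11.4)],1)
E
```

```text
[0.00170922 0.02010237]
[[0.001,-0.0,0.033,0,0,-0.1,1],[0.0,-0.001,0.032,0,0,-0.0,1]]
end [ 0.5716 -0.1298  0.1372] 11.36
```

Call:
{"api": "apply_moves", "payload": {
  "motion": [
    [[0.001, 0, 0.033, 0, 0, 0, 1], [0, 0, 0.032, 0, 0, 0, 1], [0, 0, 0.005, 0, 0, 0, 1], [0, 0, 0.003, 0, 0, 0, 1], [0, 0, 0.001, 0, 0, 0, 1], [0, 0, 0, 0, 0, 0, 1], [0, 0, 0, 0, 0, 0, 1]]
  ]
}}

```text
t: 12.1
eef_pos: [0.5727, -0.1302, 0.13]
tcp_rot: [[0.98, 0.197, 0.002], [0.197, -0.98, -0.001], [0.002, 0.001, -1.0]]
contact_force: [-1.0, -0.3, -1.2]
grip_width: 0.0366
gripper_force: 26.3
```

Call:
{"api": "apply_moves", "payload": {
  "motion": [
    [[0, 0, 0.001, 0, 0, 0, 1], [0, 0, 0.001, 0, 0, 0, 1], [0, 0, 0.001, 0, 0, 0, 1], [0, 0, 0, 0, 0, 0, 1]]
  ]
}}

```text
t: 12.5
eef_pos: [0.5723, -0.1304, 0.1272]
tcp_rot: [[0.98, 0.197, 0.002], [0.197, -0.98, -0.001], [0.002, 0.001, -1.0]]
contact_force: [-3.6, 0.7, 5.8]
grip_width: 0.037
gripper_force: 27.2
```

Seated. Now slide it to the rail (TCP x is about 0.003, contact expected near 0.012).

Call:
{"api": "apply_moves", "payload": {
  "motion": [
    [[0.002, 0, -0.001, 0, 0, 0, 1], [0.002, 0, 0, 0, 0, 0, 1], [0.002, 0, 0, 0, 0, 0, 1], [0.001, 0, 0, 0, 0, 0, 1], [0, 0, 0, 0, 0, 0, 1]]
  ]
}}

```text
t: 13.0
eef_pos: [0.5792, -0.1291, 0.1273]
tcp_rot: [[0.98, 0.197, 0.001], [0.197, -0.98, -0.001], [0.001, 0.001, -1.0]]
contact_force: [-2.8, -1.0, 5.1]
grip_width: 0.0366
gripper_force: 27.3
```

Call:
{"api": "apply_moves", "payload": {
  "motion": [
    [[0.001, 0, 0, 0, 0, 0, 1], [0, 0, 0, 0, 0, 0, 1]]
  ]
}}

```text
t: 13.2
eef_pos: [0.5801, -0.1289, 0.1272]
tcp_rot: [[0.98, 0.197, 0.001], [0.197, -0.98, -0.001], [0.001, 0.001, -1.0]]
contact_force: [-3.3, -0.9, 5.2]
grip_width: 0.0363
gripper_force: 27.3
```

Call:
{"api": "apply_moves", "payload": {
  "motion": [
    [[0.001, 0, 0, 0, 0, 0, 1], [0, 0, 0, 0, 0, 0, 1]]
  ]
}}

```text
t: 13.4
eef_pos: [0.581, -0.1287, 0.1272]
tcp_rot: [[0.98, 0.197, 0.001], [0.197, -0.98, -0.001], [0.0, 0.001, -1.0]]
contact_force: [-3.5, -0.4, 6.3]
grip_width: 0.0368
gripper_force: 27.3
```

Call:
{"api": "apply_moves", "payload": {
  "motion": [
    [[0.001, 0, 0, 0, 0, 0, 1], [0, 0, 0, 0, 0, 0, 1]]
  ]
}}

```text
t: 13.6
eef_pos: [0.5815, -0.1287, 0.1272]
tcp_rot: [[0.98, 0.197, -0.001], [0.197, -0.98, -0.001], [-0.001, 0.001, -1.0]]
contact_force: [-7.2, -1.3, 6.8]
grip_width: 0.0366
gripper_force: 27.4
```

Call:
{"api": "apply_moves", "payload": {
  "motion": [
    [[0.001, 0, 0, 0, 0, 0, 1], [0, 0, 0, 0, 0, 0, 1]]
  ]
}}

```text
t: 13.8
eef_pos: [0.5816, -0.1287, 0.1272]
tcp_rot: [[0.98, 0.197, -0.003], [0.197, -0.98, -0.001], [-0.003, 0.0, -1.0]]
contact_force: [-11.0, -2.0, 7.8]
grip_width: 0.0368
gripper_force: 27.6
```

Contact with the rail at x of about 0.0125. Release, then go to bar 3.

Call:
{"api": "apply_moves", "payload": {
  "motion": [
    [[-0.001, 0, 0, 0, 0, 0, 0.6], [0, 0, 0, 0, 0, 0, 0.35], [0, 0, 0, 0, 0, 0, 0.35], [0, 0, -0.004, 0, 0, 0, 0.35], [0, 0, -0.02, 0, 0, 0, 0.35], [0, 0, -0.045, 0, 0, 0, 0.35], [0, 0, 0, 0, 0, 0, 0.3]]
  ]
}}

```text
t: 14.5
eef_pos: [0.5841, -0.1287, 0.2028]
tcp_rot: [[0.98, 0.197, 0.011], [0.197, -0.98, -0.003], [0.01, 0.005, -1.0]]
contact_force: [0.0, -0.2, 0.9]
grip_width: 0.0598
gripper_force: 0.0
```

```bash
python3 - <<'E'
from h import *
plan([(.48,.30,.195,7),(.465,.383,.12,6.2)],0)
E
```

```text
[[-0.001,-0.037,0.001,0,0,0.4,0],[-0.002,-0.037,0.001,0,0,0.4,0],[-0.002,-0.037,0.001,0,0,0.4,0],[-0.002,-0.037,0.001,0,0,0.4,0],[-0.003,-0.037,0.0,0,0,0.3,0],[-0.003,-0.036,0.001,0,0,0.4,0],[-0.003,-0.037,0.0,0,0,0.3,0],[-0.003,-0.036,0.001,0,0,0.4,0],[-0.003,-0.036,0.0,0,0,0.3,0],[-0.004,-0.037,0.001,0,0,0.4,0],[-0.004,-0.036,0.0,0,0,0.3,0],[-0.003,-0.037,0.001,0,0,0.4,0]]
[[-0.002,-0.028,0.025,0,0,0.3,0],[-0.002,-0.028,0.025,0,0,0.2,0],[-0.001,-0.028,0.025,0,0,0.3,0]]
end [0.4654 0.383  0.1198] 6.18
```

Call:
{"api": "apply_moves", "payload": {
  "motion": [
    [[-0.001, -0.037, 0.001, 0, 0, 0.4, 0.3], [-0.002, -0.037, 0.001, 0, 0, 0.4, 0.2], [-0.002, -0.037, 0.001, 0, 0, 0.4, 0], [-0.002, -0.037, 0.001, 0, 0, 0.4, 0], [-0.003, -0.037, 0, 0, 0, 0.3, 0], [-0.003, -0.036, 0.001, 0, 0, 0.4, 0], [-0.003, -0.037, 0, 0, 0, 0.3, 0], [-0.003, -0.036, 0.001, 0, 0, 0.4, 0], [-0.003, -0.036, 0, 0, 0, 0.3, 0], [-0.004, -0.037, 0.001, 0, 0, 0.4, 0], [-0.004, -0.036, 0, 0, 0, 0.3, 0], [-0.003, -0.037, 0.001, 0, 0, 0.4, 0]]
  ]
}}

```text
t: 15.7
eef_pos: [0.4776, 0.3023, 0.1875]
tcp_rot: [[0.993, 0.121, 0.001], [0.121, -0.993, 0.0], [0.001, -0.0, -1.0]]
contact_force: [0.6, 0.4, 0.2]
grip_width: 0.0853
gripper_force: 0.0
```

Call:
{"api": "apply_moves", "payload": {
  "motion": [
    [[-0.002, -0.028, 0.025, 0, 0, 0.3, 0], [-0.002, -0.028, 0.025, 0, 0, 0.2, 0], [-0.001, -0.028, 0.025, 0, 0, 0.3, 0], [0, 0, 0, 0, 0, 0, 0], [0, 0, 0, 0, 0, 0, 0]]
  ]
}}

```text
t: 16.2
eef_pos: [0.4628, 0.3837, 0.1114]
tcp_rot: [[0.994, 0.109, -0.001], [0.109, -0.994, -0.001], [-0.001, 0.001, -1.0]]
contact_force: [0.1, -0.0, -0.2]
grip_width: 0.0853
gripper_force: 0.0
```

```bash
python3 - <<'E'
from h import *
plan([(.465,.383,.035,6.2)],0)
E
```

```text
[[0.001,0.0,0.038,0,0,0.0,0],[0.001,0.001,0.038,0,0,0.1,0]]
end [0.4649 0.3829 0.0354] 6.16
```

Call:
{"api": "apply_moves", "payload": {
  "motion": [
    [[0.001, 0, 0.038, 0, 0, 0, 0], [0.001, 0.001, 0.036, 0, 0, 0, 0], [0, 0, 0, 0, 0, 0, 0], [0, 0, 0, 0, 0, 0, 0.3], [0, 0, 0, 0, 0, 0, 0.5], [0, 0, 0, 0, 0, 0, 0.8], [0, 0, 0, 0, 0, 0, 1], [0, 0, 0, 0, 0, 0, 1]]
  ]
}}

```text
t: 17.0
eef_pos: [0.4669, 0.3836, 0.0417]
tcp_rot: [[0.994, 0.107, 0.004], [0.107, -0.994, 0.003], [0.005, -0.002, -1.0]]
contact_force: [0.3, -1.3, 6.2]
grip_width: 0.0461
gripper_force: 27.8
```

```bash
python3 - <<'E'
from h import *
a=r2w(0.003,-.048); o=monitor.get_obs(); p=o["eef_pos"]; print(a,p)
plan([(p[0],p[1],.205,6.2),(a[0],a[1],.205,11.4)],1)
E
```

```text
[ 0.58557786 -0.19747569] [0.46688073 0.38358191 0.04174925]
[[0.0,0.0,-0.033,0,0,-0.0,1],[0.0,0.0,-0.033,0,0,-0.0,1],[0.0,0.0,-0.032,0,0,-0.0,1],[0.0,0.0,-0.033,0,0,-0.0,1],[0.0,0.0,-0.032,0,0,-0.0,1],[0.004,0.039,-0.0,0,0,-0.3,1],[0.003,0.039,-0.0,0,0,-0.4,1],[0.003,0.039,-0.0,0,0,-0.3,1],[0.003,0.04,-0.0,0,0,-0.4,1],[0.003,0.039,-0.0,0,0,-0.3,1],[0.003,0.04,-0.0,0,0,-0.4,1],[0.002,0.04,-0.0,0,0,-0.3,1]]
[[0.002,0.039,-0.0,0,0,-0.4,1],[0.002,0.04,-0.0,0,0,-0.3,1],[0.002,0.039,-0.0,0,0,-0.4,1],[0.001,0.04,-0.0,0,0,-0.3,1],[0.001,0.04,-0.0,0,0,-0.4,1],[0.001,0.039,-0.0,0,0,-0.3,1],[0.0,0.04,-0.0,0,0,-0.4,1],[0.001,0.039,-0.0,0,0,-0.3,1]]
end [ 0.5861 -0.1973  0.2047] 11.37
```

Call:
{"api": "apply_moves", "payload": {
  "motion": [
    [[0, 0, -0.033, 0, 0, 0, 1], [0, 0, -0.033, 0, 0, 0, 1], [0, 0, -0.033, 0, 0, 0, 1], [0, 0, -0.034, 0, 0, 0, 1], [0, 0, -0.036, 0, 0, 0, 1], [0.004, 0.039, 0, 0, 0, -0.3, 1], [0.003, 0.039, 0, 0, 0, -0.4, 1], [0.003, 0.039, 0, 0, 0, -0.3, 1], [0.003, 0.04, 0, 0, 0, -0.4, 1], [0.003, 0.039, 0, 0, 0, -0.3, 1], [0.003, 0.04, 0, 0, 0, -0.4, 1], [0.002, 0.04, 0, 0, 0, -0.3, 1]]
  ]
}}

```text
t: 18.2
eef_pos: [0.5209, 0.11, 0.2082]
tcp_rot: [[0.989, 0.15, 0.001], [0.15, -0.989, 0.0], [0.001, -0.0, -1.0]]
contact_force: [0.5, 0.2, -1.4]
grip_width: 0.0455
gripper_force: 26.9
```

Call:
{"api": "apply_moves", "payload": {
  "motion": [
    [[0.002, 0.039, 0, 0, 0, -0.4, 1], [0.002, 0.04, 0, 0, 0, -0.3, 1], [0.002, 0.039, 0, 0, 0, -0.4, 1], [0.001, 0.04, 0, 0, 0, -0.3, 1], [0.001, 0.04, 0, 0, 0, -0.4, 1], [0.001, 0.039, 0, 0, 0, -0.3, 1], [0, 0.04, 0, 0, 0, -0.4, 1], [0.001, 0.043, 0, 0, 0, -0.3, 1], [0, 0, 0, 0, 0, 0, 1], [0, 0, 0, 0, 0, 0, 1]]
  ]
}}

```text
t: 19.2
eef_pos: [0.5852, -0.2029, 0.2073]
tcp_rot: [[0.981, 0.195, -0.0], [0.195, -0.981, 0.001], [-0.0, -0.001, -1.0]]
contact_force: [-0.1, 0.6, -1.4]
grip_width: 0.0456
gripper_force: 27.1
```

```bash
python3 - <<'E'
from h import *
o=monitor.get_obs();print(w2r(o["eef_pos"]))
a=r2w(0.003,-.052);plan([(a[0],a[1],.136,11.4)],1)
E
```

```text
[ 0.00156285 -0.0532212 ]
[[0.001,-0.001,0.036,0,0,-0.1,1],[0.0,-0.0,0.035,0,0,-0.0,1]]
end [ 0.586  -0.2017  0.1363] 11.37
```

Call:
{"api": "apply_moves", "payload": {
  "motion": [
    [[0.001, -0.001, 0.036, 0, 0, 0, 1], [0, 0, 0.033, 0, 0, 0, 1], [0, 0, 0.002, 0, 0, 0, 1], [0, 0, 0.001, 0, 0, 0, 1], [0, 0, 0, 0, 0, 0, 1]]
  ]
}}

```text
t: 19.7
eef_pos: [0.5867, -0.2004, 0.1375]
tcp_rot: [[0.98, 0.198, 0.002], [0.198, -0.98, -0.001], [0.002, 0.001, -1.0]]
contact_force: [0.0, -0.6, -1.4]
grip_width: 0.0455
gripper_force: 27.6
```

Call:
{"api": "apply_moves", "payload": {
  "motion": [
    [[0, 0.001, 0.002, 0, 0, 0, 1], [0, 0, 0.002, 0, 0, 0, 1], [0, 0, 0.001, 0, 0, 0, 1], [0, 0, 0.001, 0, 0, 0, 1], [0, 0, 0, 0, 0, 0, 1]]
  ]
}}

```text
t: 20.2
eef_pos: [0.5867, -0.202, 0.1314]
tcp_rot: [[0.98, 0.197, 0.002], [0.197, -0.98, -0.001], [0.002, 0.001, -1.0]]
contact_force: [-1.3, 0.9, 6.5]
grip_width: 0.0454
gripper_force: 28.5
```

Call:
{"api": "apply_moves", "payload": {
  "motion": [
    [[0.002, 0, -0.001, 0, 0, 0, 1], [0.002, 0, 0, 0, 0, 0, 1], [0.002, 0, 0, 0, 0, 0, 1], [0.001, 0, 0, 0, 0, 0, 1], [0, 0, 0, 0, 0, 0, 1]]
  ]
}}

```text
t: 20.7
eef_pos: [0.5932, -0.2009, 0.1314]
tcp_rot: [[0.98, 0.197, 0.0], [0.197, -0.98, -0.001], [-0.0, 0.001, -1.0]]
contact_force: [-3.9, -2.0, 5.5]
grip_width: 0.0455
gripper_force: 28.5
```

Call:
{"api": "apply_moves", "payload": {
  "motion": [
    [[0.001, 0, 0, 0, 0, 0, 1], [0, 0, 0, 0, 0, 0, 1]]
  ]
}}

```text
t: 20.9
eef_pos: [0.5941, -0.2007, 0.1313]
tcp_rot: [[0.98, 0.197, 0.0], [0.197, -0.98, -0.001], [-0.0, 0.001, -1.0]]
contact_force: [-3.5, -0.5, 6.4]
grip_width: 0.0455
gripper_force: 28.5
```

Call:
{"api": "apply_moves", "payload": {
  "motion": [
    [[0.001, 0, 0, 0, 0, 0, 1], [0, 0, 0, 0, 0, 0, 1]]
  ]
}}

```text
t: 21.1
eef_pos: [0.5951, -0.2005, 0.1314]
tcp_rot: [[0.98, 0.197, 0.0], [0.197, -0.98, -0.001], [-0.0, 0.001, -1.0]]
contact_force: [-3.5, -0.3, 5.5]
grip_width: 0.0456
gripper_force: 28.5
```

Call:
{"api": "apply_moves", "payload": {
  "motion": [
    [[0.001, 0, 0, 0, 0, 0, 1], [0, 0, 0, 0, 0, 0, 1]]
  ]
}}

```text
t: 21.3
eef_pos: [0.5961, -0.2004, 0.1314]
tcp_rot: [[0.98, 0.197, 0.0], [0.197, -0.98, -0.001], [-0.0, 0.001, -1.0]]
contact_force: [-3.8, -1.9, 4.9]
grip_width: 0.0453
gripper_force: 28.5
```

Call:
{"api": "apply_moves", "payload": {
  "motion": [
    [[0.001, 0, 0, 0, 0, 0, 1], [0, 0, 0, 0, 0, 0, 1]]
  ]
}}

```text
t: 21.5
eef_pos: [0.5963, -0.2004, 0.1314]
tcp_rot: [[0.98, 0.197, -0.002], [0.197, -0.98, -0.001], [-0.002, 0.001, -1.0]]
contact_force: [-8.7, -0.7, 6.8]
grip_width: 0.0457
gripper_force: 28.7
```

Call:
{"api": "apply_moves", "payload": {
  "motion": [
    [[0.001, 0, 0, 0, 0, 0, 1], [0, 0, 0, 0, 0, 0, 1]]
  ]
}}

```text
t: 21.7
eef_pos: [0.5963, -0.2004, 0.1314]
tcp_rot: [[0.981, 0.196, -0.004], [0.196, -0.981, -0.001], [-0.004, 0.0, -1.0]]
contact_force: [-11.8, -1.5, 8.3]
grip_width: 0.0453
gripper_force: 28.9
```

Call:
{"api": "apply_moves", "payload": {
  "motion": [
    [[-0.001, 0, 0, 0, 0, 0, 0.6], [0, 0, 0, 0, 0, 0, 0.33], [0, 0, 0, 0, 0, 0, 0.33], [0, 0, -0.004, 0, 0, 0, 0.33], [0, 0, -0.02, 0, 0, 0, 0.33], [0, 0, -0.04, 0, 0, 0, 0.33], [0, 0, -0.04, 0, 0, 0, 0.2], [0, 0, -0.02, 0, 0, 0, 0.2], [-0.04, 0, 0, 0, 0, 0, 0], [-0.04, 0, 0, 0, 0, 0, 0], [-0.04, 0, 0, 0, 0, 0, 0], [0, 0, 0, 0, 0, 0, 0]]
  ]
}}

```text
t: 22.9
eef_pos: [0.4765, -0.2241, 0.2549]
tcp_rot: [[0.981, 0.195, -0.0], [0.195, -0.981, -0.001], [-0.0, 0.001, -1.0]]
contact_force: [0.4, -0.2, 0.2]
grip_width: 0.0855
gripper_force: 0.0
```

```bash
python3 - <<'E'
from h import *
im=optics.capture("top")[:,:,::-1]; im2=optics.capture("side")[:,:,::-1]
cv2.imwrite("pics/c2.png",np.hstack([im[130:270,220:400],im2[170:330,240:400][:140]]).repeat(2,0).repeat(2,1))
a=r2w(.010,-.1285);plan([(a[0],a[1],.245,11.4),(a[0],a[1],.19,11.4)],0)
E
```

```text
[[0.029,0.019,0.002,0,0,-0.0,0],[0.029,0.019,0.003,0,0,-0.0,0],[0.029,0.019,0.002,0,0,-0.0,0],[0.029,0.019,0.003,0,0,-0.1,0],[0.0,-0.0,0.027,0,0,0.0,0],[0.0,-0.0,0.028,0,0,0.0,0]]
end [ 0.608  -0.2752  0.1899] 11.42
```

View pics/c2.png

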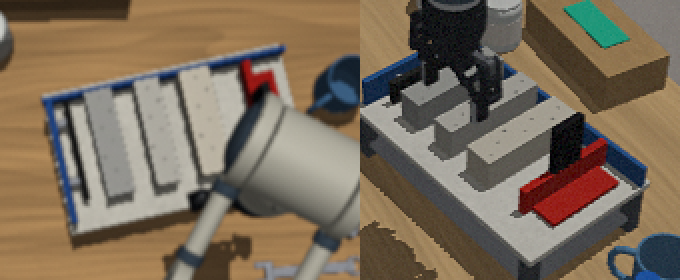

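Both views show all three bars flat, parallel and up to the rail, with gaps between them. The tab is at about (565,140) in the right half of the picture. Next I'll take the handle.

Call:
{"api": "apply_moves", "payload": {
  "motion": [
    [[0.029, 0.019, 0.002, 0, 0, 0, 0], [0.029, 0.019, 0.003, 0, 0, 0, 0], [0.029, 0.019, 0.002, 0, 0, 0, 0], [0.029, 0.019, 0.003, 0, 0, 0, 0], [0, 0, 0, 0, 0, 0, 0], [0, 0, 0.027, 0, 0, 0, 0], [0, 0, 0.027, 0, 0, 0, 0], [0, 0, 0, 0, 0, 0, 0]]
  ]
}}

```text
t: 23.8
eef_pos: [0.6075, -0.2736, 0.1848]
tcp_rot: [[0.98, 0.198, -0.007], [0.198, -0.98, 0.004], [-0.006, -0.005, -1.0]]
contact_force: [0.3, 0.4, -1.3]
grip_width: 0.0856
gripper_force: 0.0
```

```bash
python3 - <<'E'
from h import *
o=monitor.get_obs();print(w2r(o["eef_pos"]),o["eef_pos"],o["contact_force"])
E
```

```text
[ 0.00940782 -0.12693545] [ 0.60745158 -0.27359011  0.18475063] [ 0.26789684  0.42509154 -1.3468727 ]
```

Call:
{"api": "apply_moves", "payload": {
  "motion": [
    [[0, 0, 0, 0, 0, 0, 0.4], [0, 0, 0, 0, 0, 0, 0.6], [0, 0, 0, 0, 0, 0, 0.7], [0, 0, 0, 0, 0, 0, 0.8], [0, 0, 0, 0, 0, 0, 0.9], [0, 0, 0, 0, 0, 0, 1], [0, 0, 0, 0, 0, 0, 1], [0, 0, 0, 0, 0, 0, 1]]
  ],
  "force": 40
}}

```text
t: 24.6
eef_pos: [0.6087, -0.276, 0.1921]
tcp_rot: [[0.98, 0.197, 0.003], [0.197, -0.98, -0.002], [0.003, 0.003, -1.0]]
contact_force: [1.2, -4.4, 5.9]
grip_width: 0.0115
gripper_force: 40.8
```

```bash
python3 - <<'E'
from h import *
o=monitor.get_obs();print(w2r(o["eef_pos"]),o["contact_force"]@np.r_[R["Y"],0])
E
```

```text
[ 0.01015505 -0.12954257] -4.594901964273658
```

Call:
{"api": "apply_moves", "payload": {
  "motion": [
    [[0, -0.004, -0.001, 0, 0, 0, 1], [0, -0.006, -0.001, 0, 0, 0, 1], [0, -0.006, -0.001, 0, 0, 0, 1], [0, -0.006, -0.001, 0, 0, 0, 1], [0, -0.006, 0, 0, 0, 0, 1], [0, -0.006, 0, 0, 0, 0, 1], [0, -0.004, 0, 0, 0, 0, 1], [0, -0.003, 0, 0, 0, 0, 1], [0, -0.003, 0, 0, 0, 0, 1], [0, -0.003, 0, 0, 0, 0, 1], [0, -0.003, 0, 0, 0, 0, 1], [0, -0.003, 0, 0, 0, 0, 1]]
  ]
}}

```text
t: 25.8
eef_pos: [0.5981, -0.2236, 0.1921]
tcp_rot: [[0.98, 0.197, -0.001], [0.197, -0.98, -0.0], [-0.001, 0.0, -1.0]]
contact_force: [5.3, -4.8, -6.3]
grip_width: 0.0113
gripper_force: 39.3
```

```bash
cat > st.py <<'E'
from h import *
o=monitor.get_obs();print(w2r(o["eef_pos"]),o["contact_force"]@np.r_[R["Y"],0],o["contact_force"],o["grip_width"])
E
python3 st.py
```

```text
[ 0.01007963 -0.0760638 ] -5.716441657122223 [ 5.34273417 -4.75477364 -6.32903053] 0.011255551865676427
```

Call:
{"api": "apply_moves", "payload": {
  "motion": [
    [[0.001, -0.004, 0.001, 0, 0, 0, 1], [0.001, -0.004, 0.001, 0, 0, 0, 1], [0, -0.004, 0, 0, 0, 0, 1], [0, -0.004, 0, 0, 0, 0, 1], [0, -0.004, 0, 0, 0, 0, 1], [0, -0.004, 0, 0, 0, 0, 1], [0, -0.004, 0, 0, 0, 0, 1], [0, -0.004, 0, 0, 0, 0, 1], [0, -0.004, 0, 0, 0, 0, 1], [0, -0.004, 0, 0, 0, 0, 1], [0, -0.004, 0, 0, 0, 0, 1], [0, -0.004, 0, 0, 0, 0, 1]]
  ]
}}

```text
t: 27.0
eef_pos: [0.5889, -0.1776, 0.1921]
tcp_rot: [[0.981, 0.195, -0.003], [0.195, -0.981, -0.003], [-0.003, 0.002, -1.0]]
contact_force: [-4.6, -9.5, 1.3]
grip_width: 0.0113
gripper_force: 40.4
```

```bash
python3 st.py
```

```text
[ 0.01020308 -0.02914444] -8.444415779669258 [-4.60654759 -9.54236491  1.32930388] 0.011336470534576334
```

Call:
{"api": "apply_moves", "payload": {
  "motion": [
    [[0, -0.004, 0, 0, 0, 0, 1], [0, -0.004, 0, 0, 0, 0, 1], [0, -0.004, 0, 0, 0, 0, 1], [0, -0.004, 0, 0, 0, 0, 1], [0, -0.004, 0, 0, 0, 0, 1], [0, -0.003, 0, 0, 0, 0, 1], [0, -0.003, 0, 0, 0, 0, 1], [0, -0.002, 0, 0, 0, 0, 1], [0, -0.002, 0, 0, 0, 0, 1], [0, 0, 0, 0, 0, 0, 1]]
  ]
}}

```text
t: 28.0
eef_pos: [0.583, -0.1482, 0.1921]
tcp_rot: [[0.981, 0.195, -0.003], [0.195, -0.981, -0.003], [-0.003, 0.003, -1.0]]
contact_force: [-4.1, -9.4, 0.7]
grip_width: 0.0114
gripper_force: 40.5
```

```bash
python3 st.py
```

```text
[0.01018385 0.00082352] -8.431774137154356 [-4.13448356 -9.43434796  0.67490505] 0.011440853116508274
```

Call:
{"api": "apply_moves", "payload": {
  "motion": [
    [[0, -0.002, 0, 0, 0, 0, 1], [0, -0.002, 0, 0, 0, 0, 1], [0, -0.002, 0, 0, 0, 0, 1], [0, -0.001, 0, 0, 0, 0, 1], [0, -0.001, 0, 0, 0, 0, 1], [0, 0, 0, 0, 0, 0, 1]]
  ]
}}

```text
t: 28.6
eef_pos: [0.5814, -0.1406, 0.1921]
tcp_rot: [[0.981, 0.195, -0.003], [0.195, -0.981, -0.003], [-0.003, 0.003, -1.0]]
contact_force: [-4.0, -9.6, 1.3]
grip_width: 0.0113
gripper_force: 40.4
```

```bash
python3 st.py
```

```text
[0.01017271 0.00861499] -8.596590735835434 [-3.9538029  -9.56606999  1.3471555 ] 0.011275310803730152
```

Call:
{"api": "apply_moves", "payload": {
  "motion": [
    [[0, -0.001, 0, 0, 0, 0, 1], [0, 0, 0, 0, 0, 0, 1]]
  ]
}}

```text
t: 28.8
eef_pos: [0.5813, -0.1399, 0.1921]
tcp_rot: [[0.981, 0.195, -0.003], [0.195, -0.981, -0.004], [-0.003, 0.003, -1.0]]
contact_force: [-4.1, -9.9, 1.0]
grip_width: 0.0115
gripper_force: 40.4
```

```bash
python3 st.py
```

```text
[0.01019862 0.0093213 ] -8.92937751177417 [-4.07035675 -9.92903122  1.0411725 ] 0.011473532005631984
```

Call:
{"api": "apply_moves", "payload": {
  "motion": [
    [[0, -0.001, 0, 0, 0, 0, 1], [0, 0, 0, 0, 0, 0, 1]]
  ]
}}

```text
t: 29.0
eef_pos: [0.5812, -0.1392, 0.1921]
tcp_rot: [[0.981, 0.194, -0.002], [0.194, -0.981, -0.004], [-0.003, 0.004, -1.0]]
contact_force: [-4.3, -11.5, 0.8]
grip_width: 0.0115
gripper_force: 40.4
```

```bash
python3 st.py
```

```text
[0.01019102 0.00994976] -10.41654169156419 [ -4.34399349 -11.50122433   0.80163967] 0.011477707414323229
```

Call:
{"api": "apply_moves", "payload": {
  "motion": [
    [[0, -0.001, 0, 0, 0, 0, 1], [0, -0.001, 0, 0, 0, 0, 1], [0, 0, 0, 0, 0, 0, 1]]
  ]
}}

```text
t: 29.3
eef_pos: [0.5809, -0.1381, 0.1921]
tcp_rot: [[0.981, 0.194, -0.002], [0.194, -0.981, -0.006], [-0.003, 0.005, -1.0]]
contact_force: [-2.0, -14.3, 1.1]
grip_width: 0.0119
gripper_force: 40.3
```

```bash
python3 st.py
```

```text
[0.01018832 0.01116972] -13.664461706996192 [ -1.95340599 -14.33272028   1.09135974] 0.011894299816104601
```

Call:
{"api": "apply_moves", "payload": {
  "motion": [
    [[0, -0.001, 0, 0, 0, 0, 1], [0, 0, 0, 0, 0, 0, 1], [0, 0, 0, 0, 0, 0, 1]]
  ]
}}

```text
t: 29.6
eef_pos: [0.5808, -0.1375, 0.1921]
tcp_rot: [[0.981, 0.193, -0.002], [0.193, -0.981, -0.006], [-0.003, 0.006, -1.0]]
contact_force: [-1.1, -15.9, 0.3]
grip_width: 0.0111
gripper_force: 40.3
```

```bash
python3 st.py; python3 - <<'E'
from rig import optics
import cv2
im=optics.capture("side")[170:330,220:400,::-1]
cv2.imwrite("pics/p.png",im.repeat(4,0).repeat(4,1)[:600])
E
```

```text
[0.01017759 0.01173258] -15.373626705190642 [ -1.08669202 -15.90159485   0.31674994] 0.011050902732011023
```

View pics/p.png

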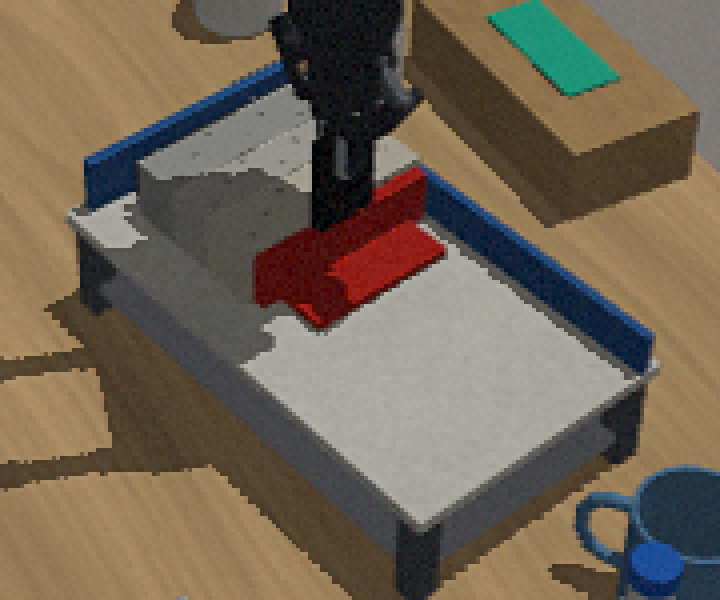

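The picture shows the row closed with no gaps, and the bookend face flat against the last bar at about (260,270). Before letting go I'll take the load off the arm.

Call:
{"api": "apply_moves", "payload": {
  "motion": [
    [[0, 0.001, 0, 0, 0, 0, 1], [0, 0.001, 0, 0, 0, 0, 1], [0, 0, 0, 0, 0, 0, 1]]
  ]
}}

```text
t: 29.95
eef_pos: [0.5808, -0.1376, 0.1921]
tcp_rot: [[0.981, 0.195, -0.003], [0.195, -0.981, -0.003], [-0.003, 0.002, -1.0]]
contact_force: [-4.9, -8.4, 0.8]
grip_width: 0.0113
gripper_force: 40.6
```

```bash
python3 st.py
```

```text
[0.01016301 0.01168623] -7.303892474063128 [-4.92354878 -8.44279384  0.76663113] 0.011328568010881807
```

Call:
{"api": "apply_moves", "payload": {
  "motion": [
    [[-0.001, 0.001, 0, 0, 0, 0, 1], [0, 0.001, 0, 0, 0, 0, 1], [0, 0, 0, 0, 0, 0, 1]]
  ]
}}

```text
t: 30.25
eef_pos: [0.5808, -0.1376, 0.1921]
tcp_rot: [[0.98, 0.197, -0.002], [0.197, -0.98, 0.0], [-0.002, -0.001, -1.0]]
contact_force: [-4.5, -1.7, 1.5]
grip_width: 0.0113
gripper_force: 40.6
```

```bash
python3 st.py
```

```text
[0.01017549 0.01162026] -0.7551920789741321 [-4.46473825 -1.67001859  1.50758715] 0.0112733300200358
```

The bookend holds with almost no load from the arm. I'll open and withdraw straight up.

Call:
{"api": "apply_moves", "payload": {
  "motion": [
    [[0, 0, 0, 0, 0, 0, 0.7], [0, 0, 0, 0, 0, 0, 0.5], [0, 0, 0, 0, 0, 0, 0.4], [0, 0, -0.005, 0, 0, 0, 0.4], [0, 0, -0.025, 0, 0, 0, 0.4], [0, 0, -0.04, 0, 0, 0, 0.4], [0, 0, -0.03, 0, 0, 0, 0.4], [-0.04, 0, 0, 0, 0, 0, 0.4], [-0.04, 0, 0, 0, 0, 0, 0.4], [-0.04, 0, 0, 0, 0, 0, 0.4], [-0.04, 0, 0, 0, 0, 0, 0.4], [0, 0, 0, 0, 0, 0, 0.4]]
  ]
}}

```text
t: 31.45
eef_pos: [0.4218, -0.1696, 0.294]
tcp_rot: [[0.981, 0.195, 0.002], [0.195, -0.981, -0.002], [0.002, 0.002, -1.0]]
contact_force: [0.7, 0.5, -0.0]
grip_width: 0.0512
gripper_force: 0.0
```

```bash
python3 - <<'E'
from h import *
im=optics.capture("top")[150:260,235:385,::-1]; im2=optics.capture("side")[170:280,220:370,::-1]
cv2.imwrite("pics/f.png",np.hstack([im,im2]).repeat(2,0).repeat(2,1))
E
```

```text
(no output)
```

View pics/f.png

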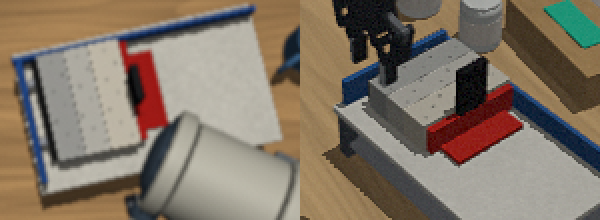

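Both views show the three bars closed up between the buffer (left half, about (45,115)) and the bookend (about (130,90)), square and up to the rail, with the robot clear.

```bash
python3 -c "
from rig import hand_in; print(hand_in())"
```

```text
the job is handed in; nothing more can be done
None
```

I handed the job in at about 31 s: the three bars lie flat and square against the back rail, with no gaps, pinched between bookend and buffer at an estimated 6 N; the hand-in gave no verdict.

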